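Close a clip-lid food tub

TASK

Put the lid on the steel food tub and let go of it, then snap its four clips down over the lid's rim in opposite-corner order: any clip first, the one diagonally across from it second, then the remaining two. Press each clip only until it snaps home: the clips and tub must not be pushed harder than 25 N (about 12 N snaps one), and an unsnapped clip springs open again. Leave everything else on the board where it is.

Things in the scene. Friction and masses are not known exactly. Their poses are not given: they have to be found in the camera images.
- tub: Steel food tub, open on top, 136 (its x) x 200 (its y) mm, 80 mm high, walls 5 mm; it stands fast. Origin: centre of its underside, z up. Four dark steel clips (44 mm arms) are hinged on its two long sides near the corners: hinges at x = -80 or +80 mm, y = -70 or +70 mm, z = 98.5 mm, axes along y, 12 mm outside the wall.
- lid: White rigid lid, loose, about 0.4 to 0.6 kg, 136 (its x) x 200 (its y) mm, either way round. Origin: centre, at the foot of its four tapered corner lugs (14 mm long, 1 mm clearance in the tub, leading in from 4 mm off); the plate is 14 to 19 mm above. Seated: origin 66 mm above the tub's. A raised rim with a 6 mm round bead runs along each long edge, 62 mm from the middle.
- lid_handle (a point): Middle of the lid's bar handle: the bar runs along the lid's x, 68 mm long, 14 mm wide (y), 14 mm high; this point is 52 mm above the lid's origin, 33 mm above the plate's top. Grip it across y, from above. The lid's rim is warped: its beads, centred nominally 33 mm above the lid's origin, stand up to 6 mm higher or lower at each corner, unmeasured.
- clip_nl (a joint): Clip hinged at x = -80, y = +70 mm of the tub (opposite corner: clip_fr). Angle, rad: 0 level, pointing inward over the lid's rim; 1.57 upright; 1.95 fully open, leaning outward. Arm 44 mm long, 26 wide, 5 thick, underside 3.5 mm above the hinge line when level. A light spring throws it open unless snapped; snapped it rests between about -0.38 and 0.42, set by the warped rim.
- clip_nl_pad (a point): Thumb pad of clip_nl: outer face of the arm (its top when closed), 34 mm from the hinge. Follow its arc inward and down (straight down on its raised end can jam). The nose under it meets the bead (18 mm from the hinge) some 0.3 rad before closed, resists with 3 to 12 N at the pad, snaps through about 0.17 rad before closed; then the arm lands hard on the bead.
- clip_nr (a joint): Clip hinged at x = -80, y = -70 mm of the tub (opposite corner: clip_fl). Angle, rad: 0 level, pointing inward over the lid's rim; 1.57 upright; 1.95 fully open, leaning outward. Arm 44 mm long, 26 wide, 5 thick, underside 3.5 mm above the hinge line when level. A light spring throws it open unless snapped; snapped it rests between about -0.38 and 0.42, set by the warped rim.
- clip_nr_pad (a point): Thumb pad of clip_nr: outer face of the arm (its top when closed), 34 mm from the hinge. Follow its arc inward and down (straight down on its raised end can jam). The nose under it meets the bead (18 mm from the hinge) some 0.3 rad before closed, resists with 3 to 12 N at the pad, snaps through about 0.17 rad before closed; then the arm lands hard on the bead.
- clip_fl (a joint): Clip hinged at x = +80, y = +70 mm of the tub (opposite corner: clip_nr). Angle, rad: 0 level, pointing inward over the lid's rim; 1.57 upright; 1.95 fully open, leaning outward. Arm 44 mm long, 26 wide, 5 thick, underside 3.5 mm above the hinge line when level. A light spring throws it open unless snapped; snapped it rests between about -0.38 and 0.42, set by the warped rim.
- clip_fl_pad (a point): Thumb pad of clip_fl: outer face of the arm (its top when closed), 34 mm from the hinge. Follow its arc inward and down (straight down on its raised end can jam). The nose under it meets the bead (18 mm from the hinge) some 0.3 rad before closed, resists with 3 to 12 N at the pad, snaps through about 0.17 rad before closed; then the arm lands hard on the bead.
- clip_fr (a joint): Clip hinged at x = +80, y = -70 mm of the tub (opposite corner: clip_nl). Angle, rad: 0 level, pointing inward over the lid's rim; 1.57 upright; 1.95 fully open, leaning outward. Arm 44 mm long, 26 wide, 5 thick, underside 3.5 mm above the hinge line when level. A light spring throws it open unless snapped; snapped it rests between about -0.38 and 0.42, set by the warped rim.
- clip_fr_pad (a point): Thumb pad of clip_fr: outer face of the arm (its top when closed), 34 mm from the hinge. Follow its arc inward and down (straight down on its raised end can jam). The nose under it meets the bead (18 mm from the hinge) some 0.3 rad before closed, resists with 3 to 12 N at the pad, snaps through about 0.17 rad before closed; then the arm lands hard on the bead.
- jar: Bystander, to be left alone: small round glass jar with a wooden lid, 42 mm across, 65 high.
- dish: Bystander, to be left alone: small blue bowl, 64 mm across, 22 high.
- stone: Bystander, to be left alone: grey whetstone 100 x 34 x 26 mm.
- bowl: Bystander, to be left alone: brown bowl 136 mm across, 62 high.
- cup: Bystander, to be left alone: white cup 68 mm across, 80 high.
- bottle: Bystander, to be left alone: amber glass bottle 60 mm across, 170 high.
- spoon: Bystander, to be left alone: kitchen spoon lying flat at the far side.

How it is judged:
By the outcome, as a careful person would: the job done as asked, in the order asked, and still so for the second after the job is handed in, with the robot touching nothing.
It also fails if it takes over 72 s, if anything falls off the work surface, if the arm or the gripper's body presses on something with over 40 N, if the wrist force passes 120 N, or if a joint passes its speed limit or range.

ROBOT

A 6-joint arm with a two-finger parallel gripper is mounted at the origin on the work surface. World frame = base frame: x ahead of the robot, y to its left, z up, the work surface at z = 0. Lengths are in mm, angles in rad, forces in N, time in s.
With the tool pointing down it reaches from about 400 to 925 mm from the base axis. Payload 12.5 kg.
Tool frame: the origin (TCP) lies on the front face of the gripper's body, between the roots of the fingers; the fingertips stand 78 mm ahead of it and the grasp point (between the pads) lies 59 mm ahead of it (env.nose_length is the distance from the TCP to the fingertips, in mm); z points along the fingers, y is the line along which they close (so a half turn about z gives the same grasp; the last joint's range is limited). The gripper opens to 95 mm and grips with 3 to 60 N. Pads are 20 mm wide; open, the fingers measure 119 mm over their backs; the gripper's body (75 mm by 180 mm) begins 59 mm behind the grasp point.
Start: joints at [1.235, 0.491, 1.559, -0, 1.092, -0.106], TCP at [142.343, 608.585, 292.261] pointing down, gripper open.
Joint ranges: [-3.1, 3.1], [-0.84, 2.19], [0.05, 2.79], [-1.13, 4.28], [0.06, 2.93], [-2.69, 2.69]. Speed limits (rad/s): [2.22, 2.22, 2.79, 3.14, 3.14, 3.14].

INTERFACE

Orientations are given as [roll, pitch, yaw] about the fixed x, y, z axes, in that order (R = Rz(yaw) Ry(pitch) Rx(roll)).
In Python, from cell import env gives the robot as it stands.
- The arm moves only by the tool jog_arm, never from a script. Its argument "motion" is a list of rows, each a list of 7 numbers: the turn, a rotation vector about the tool's x, y, z in degrees, then the shift along the tool's x, y, z in mm, then the finger opening in mm, from 0 to 95.1. In form: [[wx, wy, wz, x, y, z, hand], ...]. A call has 1 to 10 rows; each row shifts and turns the commanded pose from where the row before left it, along the tool's axes as they then stand; what a row does not reach is not made up. A row lasts 1/8 s, in which the tool goes at most 62.5 mm and 10.7 degrees, less where a joint would pass 70% of its speed; a pose out of reach is approached as far as the arm can. A call is refused whole if a number of a shift passes 62.5 or a number of a turn 10.7, either way. A call with a gripper value outside its range is refused whole. The fingers move at their own pace and stop on an object; the grip force is fixed at half the most. Time passes only in rows, so rows that do not move let the fingers close. It gives the time, the measured TCP pose, the force, the opening and the grip force at its end, in the units of the state.
- env.state(): the state, without advancing time (a new reading comes with each control period).
- env.read_camera(name): name is "scene" or "side" or "wrist"; returns a dict with "color" (480x640x3 uint8, red, green, blue), "z_map" (480x640 float32, mm along the optical axis (not along the pixel's ray), 0 where there is no reading), "camera_matrix" (3x3 intrinsics, pixels), "world_to_cam" (4x4, takes a point from world to camera coordinates). Camera axes: x right, y up, looking along -z (the intrinsics and any distortion apply to the point x, -y, -z); pixel columns grow to the right and rows downward; lengths in mm; the calibration is good to about 2 mm. A picture is of the moment at which its call begins.
- env.job_done(): hands the job in; it is judged then, once.
Trained networks look in the newest picture that a camera, given by its name, has taken for a name from the list of things; names that differ only in an ending like _2 or _b are one class to them, and where a whole thing is asked for, a point or a joint stands for the part that bears it (a point fixed in the world has none). Each returns a list of dicts, best first, with "score" (0 to 1); they miss things now and then, are a little off and sometimes report something else, mostly with a low value. They report only what shows in the picture. A call takes as long as a camera call.
- env.recognise(camera, thing): "location" ([column, row] in pixels, amid what is visible of it).
The state is a dict: "t": time; "joints": joint angles; "qvel": joint speeds; "tau": joint torques, N m; "eef_pos": TCP position; "tcp_rot": TCP orientation; "ft_force": force on the tool from outside, world axes, zero at the start; "moment": the same for the moment, N m; "opening": opening from 0.0 (shut) to 1.0 (fully open); "grip_force": force on a finger pad.
Only numpy, scipy, OpenCV 4.12 (cv2) and the standard library are available. Lean on these libraries where they do the work, as an engineer would, in place of code of your own. Each camera call takes 0.05 s, during which the arm holds its last target. There are 200 camera calls.

## Working session

There is one attempt and no reset: what is moved stays moved. The work goes in short steps, Python scripts to look and compute and a tool call to move; the robot and the scene stay as the last step left them, time stands still between calls to the robot, and variables do not carry over. Pictures are saved under pics/ and viewed, at most 10 in all, crops included, and the job is handed in when it is done.

Besides the shell and the picture viewer there is one more tool, called after "Call:" as name([rows], argument=value, ...), one row to a line, values as JSON. jog_arm: Moves the arm, as the interface text tells. Its arguments: {"type":"object","properties":{"motion":{"type":"array"}},"required":["motion"]}

```bash
ls; mkdir -p pics
cat > h.py <<'E'
import numpy as np, cv2
from cell import env
def cam(n):
    c=env.read_camera(n); return c
def px2w(c,u,v,z=None):
    K=np.array(c["camera_matrix"]);W=np.linalg.inv(np.array(c["world_to_cam"]))
    u=np.atleast_1d(u).astype(float);v=np.atleast_1d(v).astype(float)
    if z is None: z=c["z_map"][v.astype(int),u.astype(int)]
    x=(u-K[0,2])/K[0,0]*z;y=(v-K[1,2])/K[1,1]*z
    P=np.stack([x,-y,-z*np.ones_like(x),np.ones_like(x)])
    return (W@P)[:3].T
def w2px(c,p):
    p=np.append(p,1);q=np.array(c["world_to_cam"])@p
    k=np.array(c["camera_matrix"])@[q[0],-q[1],-q[2]];return k[:2]/k[2]
def save(c,n): cv2.imwrite("pics/"+n+".png",c["color"][:,:,::-1])
E
python3 - <<'E'
from h import *
print(env.state())
for n in ["scene","side"]:
    c=cam(n); save(c,n)
    for t in ["tub","lid","lid_handle","clip_nl_pad","clip_fr_pad","jar","dish","bottle"]:
        for r in env.recognise(n,t)[:4]:
            l=r["location"]; print(n,t,r["score"],np.round(l),np.round(px2w(c,*l))[0])
E
python3 -c "
import cv2,numpy as np
a=cv2.imread('pics/scene.png');b=cv2.imread('pics/side.png');cv2.imwrite('pics/both.png',cv2.resize(np.hstack([a,b]),(800,300)))"
```

```text
pics
{'t': 0.0, 'joints': array([ 1.23539130e+00,  4.91566245e-01,  1.55947591e+00,  1.86380560e-05,
        1.09167077e+00, -1.05595513e-01]), 'qvel': array([ 1.85029006e-03,  4.81407057e-04,  2.25551548e-05,  2.12940551e-04,
       -1.57055483e-03,  5.92725699e-04]), 'tau': array([-3.42497005e-03, -6.12631273e+01, -2.58178818e+01,  6.91915839e-02,
        4.82045312e-02, -1.30898070e-04]), 'eef_pos': array([142.28827395, 608.42097436, 291.64842893]), 'tcp_rot': array([-3.14048037e+00, -1.34513222e-04,  2.91177447e+00]), 'ft_force': array([-0.02411339,  0.72361515, -1.30714841]), 'moment': array([-0.04199295,  0.05263557,  0.04514182]), 'grip_force': 0.0, 'opening': 1.0016097975752403}
scene tub 0.97 [368. 282.] [530. 151.  -2.]
scene tub 0.72 [335. 237.] [556.   8.  58.]
scene tub 0.35 [400. 367.] [605. 414.   2.]
scene lid 0.85 [309. 210.] [ 554. -154.   21.]
scene lid_handle 0.77 [312. 209.] [ 541. -157.   18.]
scene lid_handle 0.63 [372. 282.] [525. 159.  -1.]
scene clip_nl_pad 0.63 [414. 274.] [476. 265. 123.]
scene clip_fr_pad 0.62 [302. 145.] [ 449. -405.   62.]
scene clip_fr
[... 323 characters left out ...]
0.46 [402. 368.] [604. 419.   4.]
scene bottle 0.31 [413. 273.] [475. 260. 121.]
side tub 0.77 [287. 218.] [575. 209.   7.]
side tub 0.58 [309. 259.] [540. -14.  44.]
side lid 0.8 [332. 304.] [ 535. -163.   15.]
side lid_handle 0.63 [335. 306.] [  72. -993. 1127.]
side clip_nl_pad 0.37 [248. 191.] [471. 246. 120.]
side clip_fr_pad 0.63 [318. 212.] [609.  72. 121.]
side clip_fr_pad 0.39 [336. 306.] [ 538. -180.   23.]
side clip_fr_pad 0.18 [341. 250.] [654.  13.   5.]
side jar 0.54 [311. 260.] [543. -19.  42.]
side dish 0.71 [341. 252.] [653.   7.   5.]
side dish 0.68 [335. 305.] [ 537. -171.   19.]
side bottle 0.81 [430. 358.] [ 618. -459.  102.]
side bottle 0.57 [318. 211.] [610.  72. 123.]
```

View pics/scene.png

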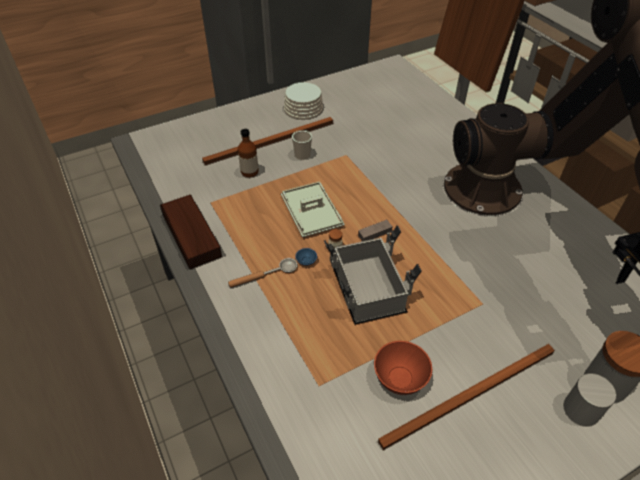

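View pics/side.png

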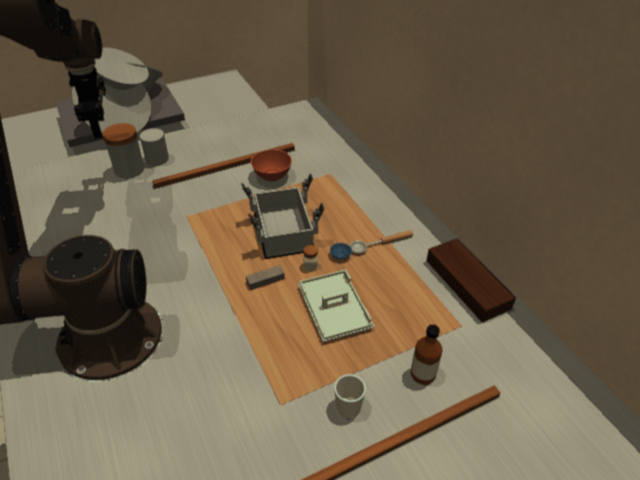

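The pictures show the tub at scene (370,282), with four upright clips, and the lid lying handle-up at scene (312,210). The jar, dish and stone lie between them. Next I fit the rectangles from depth.

```bash
cat > fit.py <<'E'
from h import *
def cloud(n):
    c=cam(n); v,u=np.mgrid[0:480,0:640]; m=c["z_map"]>0
    P=px2w(c,u[m],v[m]); return P,c["color"][m]
if __name__=="__main__":
  for n in ["scene","side"]:
    P,C=cloud(n)
    def sel(x0,x1,y0,y1,z0,z1): 
        m=(P[:,0]>x0)&(P[:,0]<x1)&(P[:,1]>y0)&(P[:,1]<y1)&(P[:,2]>z0)&(P[:,2]<z1); return P[m]
    t=sel(400,700,20,320,73,86)
    print(n,"tub rim",len(t),cv2.minAreaRect(t[:,:2].astype(np.float32)),t[:,2].mean())
    t=sel(400,700,20,320,105,150)
    if len(t):
        _,l,k=cv2.kmeans(t[:,:2].astype(np.float32),4,None,(3,50,.1),5,cv2.KMEANS_PP_CENTERS); print("clips",k.round(),np.bincount(l.ravel()))
    t=sel(400,700,-300,-50,12,60); t=t[np.hypot(t[:,0]-545,t[:,1]+160)<135]
    print("lid",len(t),cv2.minAreaRect(t[:,:2].astype(np.float32)))
    t=sel(500,600,-220,-110,44,75)
    print("handle",len(t),t.mean(0),cv2.minAreaRect(t[:,:2].astype(np.float32)))
    for nm,b in dict(jar=(500,600,-60,40,40,80)).items():
        t=sel(*b); print(nm,np.median(t,0))
E
python3 fit.py
```

```text
scene tub rim 629 ((545.1873168945312, 169.06895446777344), (206.5153350830078, 170.85946655273438), 77.13761138916016) 77.50037112927784
clips [[650. 221.]
 [470. 260.]
 [439. 124.]
 [620.  85.]] [ 80 115 101  67]
lid 2028 ((541.7111206054688, -162.484619140625), (211.09388732910156, 137.20379638671875), 82.72502899169922)
handle 124 [ 543.15749699 -160.67093842   54.44961911] ((541.639404296875, -162.22640991210938), (22.023746490478516, 69.12384796142578), 80.98002624511719)
jar [555.87218963   7.54529267  61.05197468]
side tub rim 585 ((541.372314453125, 167.10508728027344), (213.9070281982422, 170.00253295898438), 76.83445739746094) 78.57579432932171
clips [[615.  75.]
 [468. 252.]
 [647. 211.]
 [437. 116.]] [101  66  79  78]
lid 3283 ((539.4927978515625, -167.30165100097656), (205.0161895751953, 138.24609375), 83.0271987915039)
handle 199 [ 537.62535235 -169.06633073   56.46991346] ((538.59423828125, -167.01895141601562), (18.097728729248047, 66.83348083496094), 83.5236587524414)
jar [547.32064834 -10.17119767  63.51223105]
```

Call:
jog_arm([
  [0,0,0,-49,-34,-4,95],
  [0,0,0,-49,-34,-4,95],
  [0,0,0,-49,-34,-4,95],
  [0,0,0,-49,-34,-4,95],
  [0,0,0,-49,-34,-4,95],
  [0,0,0,-49,-34,-4,95],
  [0,0,0,-49,-34,-4,95],
  [0,0,0,-49,-34,-4,95],
  [0,0,0,-49,-34,-4,95],
  [0,0,0,-49,-34,-4,95],
])

```text
t: 2.25
eef_pos: [543.1, 164.2, 332.6]
tcp_rot: [3.141, 0.0, 2.912]
ft_force: [1.9, 0.8, -0.4]
opening: 0.996
grip_force: 0.0
```

Run:
```python
from h import *
c=cam("wrist"); save(c,"w1"); s=env.state(); print(s["t"],s["eef_pos"],s["tcp_rot"],s["qvel"].round(2))
W=np.linalg.inv(np.array(c["world_to_cam"])); print(W.round(2)); print(c["camera_matrix"])
```

```text
2.3 [547.10977627 159.91143779 332.74482409] [-3.14110930e+00  2.97325420e-03  2.90910475e+00] [ 0.08 -0.02  0.06  0.01 -0.03  0.13]
[[ 2.3000e-01 -9.4000e-01 -2.7000e-01  4.6633e+02]
 [ 9.7000e-01  2.2000e-01  6.0000e-02  1.8204e+02]
 [ 0.0000e+00 -2.7000e-01  9.6000e-01  4.2460e+02]
 [ 0.0000e+00  0.0000e+00  0.0000e+00  1.0000e+00]]
[[415.77868283   0.         332.05065508]
 [  0.         415.77868283 250.38599284]
 [  0.           0.           1.        ]]
```

View pics/w1.png

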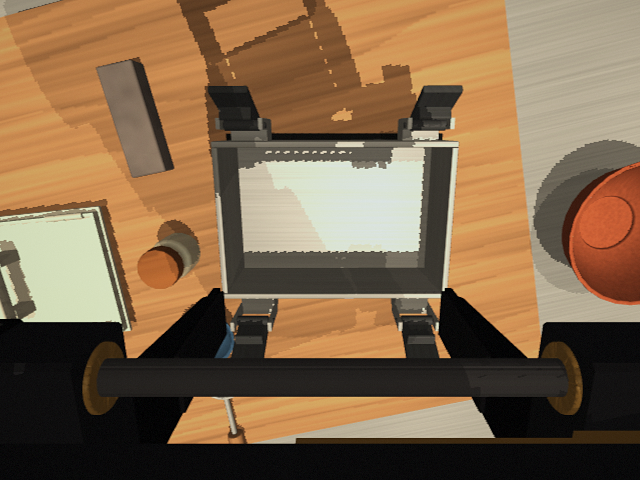

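Wrist view: tub rim corners near (215,142), (458,142), (450,298) and (218,298), all four clips leaning outward, jar at (160,268), part of the lid at left.

```bash
cat > tub.py <<'E'
from h import *
c=cam("wrist"); s=env.state(); print(s["eef_pos"],s["tcp_rot"])
v,u=np.mgrid[0:480,0:640]; m=(c["z_map"]>0)&(v<310)&(u>195)&(u<480)
P=px2w(c,u[m],v[m])
t=P[(P[:,2]>74)&(P[:,2]<86)]; print(len(t),np.median(t[:,2]))
# rim only: within outer box, drop clip brackets iteratively
ang=np.radians(-13); ctr=np.array([544.,168])
for a in np.radians([-12,-12.5,-13,-13.5,-14]):
    R=np.array([[np.cos(a),-np.sin(a)],[np.sin(a),np.cos(a)]])
    q=(t[:,:2]-ctr)@R
    k=np.abs(q[:,0])<78
    my=k&(np.abs(q[:,0])<50)   # end walls
    mx=(np.abs(q[:,1])<50)     # long walls
    print(np.degrees(a),"y",np.percentile(q[my,1],[1,99]),"x",np.percentile(q[mx,0],[1,99]))
    # straightness: slope along the walls
    for sgn in(-1,1):
        e=q[mx&(q[:,0]*sgn>40)]; e2=q[my&(q[:,1]*sgn>70)]
        print("  slope",np.polyfit(e[:,1],e[:,0],1)[0].round(4) if len(e)>20 else None, e.mean(0).round(1), np.polyfit(e2[:,0],e2[:,1],1)[0].round(4) if len(e2)>20 else None,e2.mean(0).round(1))
for p in [(215,142),(458,142),(450,298),(218,298)]:
    K=c["camera_matrix"];W=np.linalg.inv(np.array(c["world_to_cam"]))
    d=W[:3,:3]@np.array([(p[0]-K[0][2])/K[0][0],-(p[1]-K[1][2])/K[1][1],-1]); o=W[:3,3]
    print(p,(o+d*(80-o[2])/d[2]).round(1))
E
python3 tub.py
```

```text
[545.03217904 162.16174024 332.26902354] [-3.14152372e+00  1.52644938e-03  2.90740658e+00]
5590 79.31889870748415
-12.000000000000002 y [-101.48694906   98.65378165] x [-73.22555322  63.56893875]
  slope 0.0193 [-70.2  -0.9] -0.0174 [ -2.1 -98.2]
  slope 0.0185 [60.1  0.8] -0.017 [-2.  95.4]
-12.5 y [-101.21996212   98.4072722 ] x [-72.88996845  63.27321174]
  slope 0.0103 [-70.2  -0.8] -0.0086 [ -2.  -98.2]
  slope 0.01 [60.1  0.7] -0.0087 [-2.  95.4]
-13.0 y [-101.22608647   98.28100522] x [-72.56914346  63.07517025]
  slope 0.0015 [-70.2  -0.6] 0.0001 [ -2.1 -98.2]
  slope 0.0018 [60.1  0.7] 0.0001 [-1.9 95.3]
-13.5 y [-101.29722567   98.38489304] x [-72.60164236  63.03622273]
  slope -0.0074 [-70.2  -0.8] 0.009 [ -2.  -98.2]
  slope -0.007 [60.1  0.8] 0.0089 [-1.8 95.3]
-14.0 y [-101.49467437   98.58250209] x [-73.06079669  63.23324706]
  slope -0.0305 [-70.4  -0.3] 0.0174 [ -2.2 -98.3]
  slope -0.016 [60.1  0.6] 0.0176 [-1.9 95.3]
(215, 142) [456.4  84.7  80. ]
(458, 142) [501.  274.5  80. ]
(450, 298) [632.8 247.6  80. ]
(218, 298) [585.6  46.4  80. ]
```

Call:
jog_arm([
  [0,0,-1,10,-45,0,95],
  [0,0,-1,10,-50,0,95],
  [0,0,-1,10,-50,0,95],
  [0,0,-1,10,-50,0,95],
  [0,0,-1,10,-50,0,95],
  [0,0,-1,10,-50,0,95],
  [0,0,0,10,-30,0,95],
  [0,0,0,0,0,0,95],
  [0,0,0,0,0,0,95],
])

```text
t: 3.48
eef_pos: [415.1, -140.7, 332.3]
tcp_rot: [3.141, 0.0, 3.016]
ft_force: [-1.2, -0.1, -0.1]
opening: 1.001
grip_force: 0.0
```

```bash
cat > lid.py <<'E'
from h import *
c=cam("wrist"); save(c,"w2"); s=env.state(); print(s["eef_pos"],s["tcp_rot"])
v,u=np.mgrid[0:480,0:640]; m=(c["z_map"]>0)&(v<320)
P=px2w(c,u[m],v[m])
d=np.hypot(P[:,0]-540,P[:,1]+165)<150
t=P[(P[:,2]>12)&(P[:,2]<50)&d]; print(len(t),cv2.minAreaRect(t[:,:2].astype(np.float32)))
t=P[(P[:,2]>48)&(P[:,2]<70)&d]; print(len(t),t.mean(0),np.median(t[:,2]),cv2.minAreaRect(t[:,:2].astype(np.float32)))
E
python3 lid.py
```

```text
[ 415.27239031 -140.5248002   332.24728597] [3.14136249e+00 1.60908900e-04 3.01722021e+00]
9816 ((496.93768310546875, -160.57247924804688), (199.1416015625, 58.051025390625), 82.8216323852539)
121 [ 503.72495104 -161.05342617   55.65110559] 56.79408048180039 ((504.4913024902344, -161.32054138183594), (13.706158638000488, 5.262601375579834), 83.14649963378906)
```

View pics/w2.png

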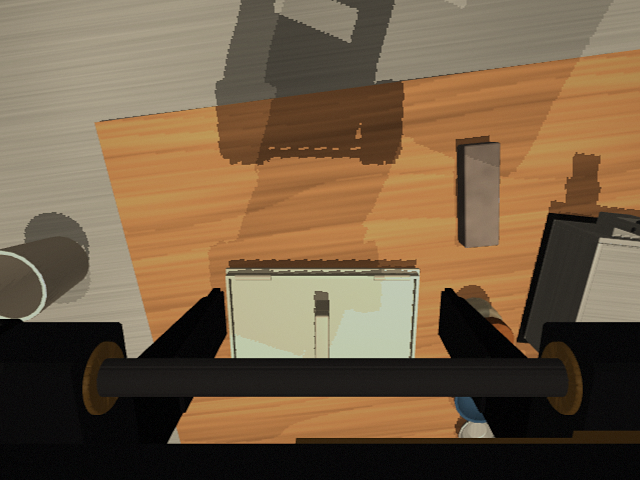

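Wrist view: the lid's near edge lies at row 272, cols 228–418, with the handle end at (321,300). That puts the lid centre at (535.6,-165.4), yaw -7.2°, and the tub at (538.8,167.8), yaw -13°.

Call:
jog_arm([
  [0,0,0,-40,-3,0,60],
  [0,0,0,-42,-3,20,60],
  [0,0,0,-41,-4,45,60],
  [0,0,0,0,0,55,60],
  [0,0,0,0,0,55,60],
  [0,0,0,0,0,30,60],
  [0,0,0,0,0,16,60],
  [0,0,0,0,0,0,60],
])

```text
t: 4.53
eef_pos: [536.1, -165.9, 110.8]
tcp_rot: [3.141, -0.001, 3.017]
ft_force: [-0.4, -0.3, -0.2]
opening: 0.63
grip_force: 0.0
```

Call:
jog_arm([
  [0,0,0,0,0,0,0],
  [0,0,0,0,0,0,0],
  [0,0,0,0,0,0,0],
  [0,0,0,0,0,0,0],
  [0,0,0,0,0,0,0],
  [0,0,0,0,0,0,0],
])

```text
t: 5.28
eef_pos: [535.9, -166.6, 111.3]
tcp_rot: [3.141, 0.0, 3.016]
ft_force: [-0.4, 0.7, 1.4]
opening: 0.146
grip_force: 30.0
```

Call:
jog_arm([
  [0,0,0,0,0,-30,0],
  [0,0,2.9,0,0,-50,0],
  [0,0,2.9,0,0,-50,0],
  [0,0,0,0,0,-40,0],
  [0,0,0,12,54,0,0],
  [0,0,0,12,55,0,0],
  [0,0,0,12,55,0,0],
  [0,0,0,12,55,0,0],
  [0,0,0,12,54,0,0],
  [0,0,0,12,53,0,0],
])

```text
t: 6.52
eef_pos: [538.3, 169.0, 280.6]
tcp_rot: [-3.141, -0.001, 2.915]
ft_force: [0.3, -0.4, -6.0]
opening: 0.142
grip_force: 30.0
```

Call:
jog_arm([
  [0,0,0,0,0,0,0],
  [0,0,0,0,0,0,0],
  [0,0,0,0,0,0,0],
])

```text
t: 6.9
eef_pos: [538.8, 166.2, 281.0]
tcp_rot: [-3.141, -0.001, 2.914]
ft_force: [0.4, 0.5, -4.8]
opening: 0.144
grip_force: 30.0
```

Run:
```python
from h import *
print({k:np.round(v,2) for k,v in env.state().items()})
ims=[]
for n in ["side","wrist"]:
    c=cam(n); np.savez("pics/w3"+n+".npz",**c); ims.append(c["color"][:,:,::-1])
a=cv2.resize(ims[0][120:300,180:420],(400,300)); b=cv2.resize(ims[1],(400,300))
cv2.imwrite("pics/w3.png",np.hstack([a,b]))
```

```text
{'t': np.float64(6.9), 'joints': array([ 0.18,  0.42,  1.72, -0.  ,  1.  , -1.16]), 'qvel': array([-0.01, -0.  , -0.  ,  0.  ,  0.  ,  0.  ]), 'tau': array([ 7.300e-01, -5.728e+01, -2.577e+01,  2.000e-02,  9.000e-02,
       -1.000e-02]), 'eef_pos': array([538.84, 166.24, 280.99]), 'tcp_rot': array([-3.14, -0.  ,  2.91]), 'ft_force': array([ 0.36,  0.51, -4.83]), 'moment': array([-0.03, -0.03, -0.01]), 'grip_force': np.float64(30.0), 'opening': np.float64(0.14)}
```

View pics/w3.png

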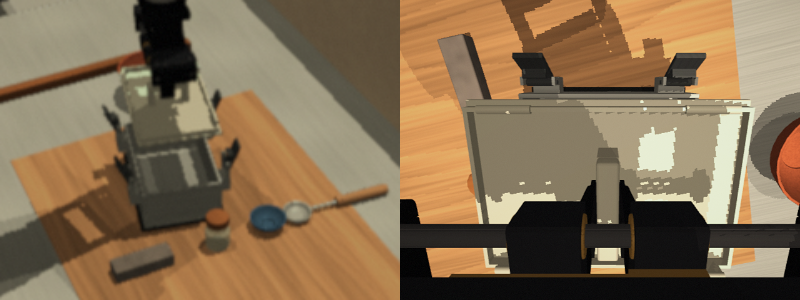

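The lid hangs level above the tub, with the near clips clear behind its edge. Now I check the lid in the hand.

```bash
cat > lid2.py <<'E'
from h import *
c=dict(np.load("pics/w3wrist.npz"))
v,u=np.mgrid[0:480,0:640]; m=(c["z_map"]>0)&(v<350)
P=px2w(c,u[m],v[m])
t=P[(P[:,2]>172)&(P[:,2]<225)]
a=np.radians(-13);R=np.array([[np.cos(a),-np.sin(a)],[np.sin(a),np.cos(a)]])
q=np.c_[(t[:,:2]-[538.8,166.2])@R,t[:,2]]
k=np.abs(q[:,2]-189)<8
print("plate z",np.median(q[k,2]))
print("near edge x",np.percentile(q[np.abs(q[:,1])<90,0],[.2,1,3]))
w=(q[:,0]>-60)&(q[:,0]<-20); print("y ext",np.percentile(q[w,1],[.2,1,99,99.8]))
for y0 in (-80,-40,0,40,80):
    w=np.abs(q[:,1]-y0)<15; print(y0,np.percentile(q[w,0],1),"beadz",np.percentile(q[w&(np.abs(q[:,0]+62)<6),2],90))
w=k&(np.abs(q[:,0])<60); A=np.c_[q[w,:2],np.ones(w.sum())]; print("plate tilt",np.linalg.lstsq(A,q[w,2],rcond=None)[0])
# near clip brackets
t=P[(P[:,2]>80)&(P[:,2]<150)]; q=np.c_[(t[:,:2]-[538.8,166.2])@R,t[:,2]]
for s in(-1,1):
    w=(q[:,1]*s>40)&(q[:,0]<-70)&(q[:,0]>-130); print("clip y",np.percentile(q[w,1],[2,50,98]),"x",np.percentile(q[w,0],[2,98]))
E
python3 lid2.py
```

```text
plate z 188.29655345574855
near edge x [-67.83878193 -67.40567654 -66.1234193 ]
y ext [-97.38328431 -95.81411344  96.41996395  97.9394125 ]
-80 -67.25140324863466 beadz 199.51270990362752
-40 -67.35764684443541 beadz 197.6486166257886
0 -67.44235083760208 beadz 197.4625494006689
40 -67.44374188012897 beadz 198.00383701430573
80 -67.46224572240988 beadz 200.63993242658515
plate tilt [9.15260077e-04 2.26178975e-03 1.88621200e+02]
clip y [-82.91153376 -66.89454605 -51.55910895] x [-103.35329357  -76.89501307]
clip y [54.40528866 69.65728465 86.01826349] x [-102.96179083  -76.99320121]
```

Call:
jog_arm([
  [0,0,0,0,1.5,20,0],
  [0,0,0,0,0,40,0],
  [0,0,0,0,0,20,0],
  [0,0,0,0,0,6,0],
  [0,0,0,0,0,2,0],
  [0,0,0,0,0,2,0],
  [0,0,0,0,0,2,0],
  [0,0,0,0,0,0,0],
])

```text
t: 8.0
eef_pos: [539.2, 168.7, 189.4]
tcp_rot: [3.141, 0.0, 2.915]
ft_force: [0.2, 0.1, -5.9]
opening: 0.144
grip_force: 30.0
```

Call:
jog_arm([
  [0,0,0,0,0,2,0],
  [0,0,0,0,0,2,0],
  [0,0,0,0,0,2,0],
  [0,0,0,0,0,1,0],
  [0,0,0,0,0,0,0],
])

```text
t: 8.62
eef_pos: [539.2, 168.7, 182.2]
tcp_rot: [3.142, -0.0, 2.915]
ft_force: [-0.2, -0.9, -5.5]
opening: 0.146
grip_force: 30.0
```

Call:
jog_arm([
  [0,0,0,0,0,1.5,0],
  [0,0,0,0,0,1.5,0],
  [0,0,0,0,0,1,0],
  [0,0,0,0,0,0,0],
])

```text
t: 9.12
eef_pos: [539.0, 168.4, 178.1]
tcp_rot: [-3.141, -0.0, 2.915]
ft_force: [-1.1, -4.5, -3.3]
opening: 0.141
grip_force: 30.0
```

Call:
jog_arm([
  [0,0,0,0,-0.7,0,0],
  [0,0,0,0,0,0.7,0],
  [0,0,0,0,0,0,0],
])

```text
t: 9.5
eef_pos: [539.1, 168.2, 177.6]
tcp_rot: [3.141, 0.0, 2.915]
ft_force: [0.3, -0.6, -4.6]
opening: 0.144
grip_force: 30.0
```

Call:
jog_arm([
  [0,0,0,0,0,0.6,0],
  [0,0,0,0,0,0.5,0],
  [0,0,0,0,0,0,0],
])

```text
t: 9.88
eef_pos: [539.1, 168.2, 177.5]
tcp_rot: [3.141, 0.001, 2.915]
ft_force: [-4.0, -0.4, 8.4]
opening: 0.143
grip_force: 30.0
```

Call:
jog_arm([
  [0,0,0,0,0,-0.8,0],
  [0,0,0,0,0,0,45],
  [0,0,0,0,0,0,45],
  [0,0,0,0,0,0,45],
  [0,0,0,0,0,-30,45],
  [0,0,0,0,0,-50,45],
  [0,0,0,-25,0,-50,0],
  [0,0,0,-25,0,-25,0],
  [0,0,0,0,0,0,0],
  [0,0,0,0,0,0,0],
])

```text
t: 11.12
eef_pos: [586.7, 156.9, 330.7]
tcp_rot: [-3.141, -0.002, 2.915]
ft_force: [-0.5, 0.3, -0.3]
opening: 0.109
grip_force: 0.0
```

```bash
cat > look.py <<'E'
from h import *
import sys
c=cam("wrist"); save(c,sys.argv[1]); s=env.state(); print(s["t"],s["eef_pos"],s["tcp_rot"],s["opening"],s["ft_force"].round(1))
v,u=np.mgrid[0:480,0:640]; m=(c["z_map"]>0)&(v<340)&(u>150)&(u<520)
P=px2w(c,u[m],v[m])
a=np.radians(-13);R=np.array([[np.cos(a),-np.sin(a)],[np.sin(a),np.cos(a)]])
q=np.c_[(P[:,:2]-[539,168])@R,P[:,2]]
pl=(np.abs(q[:,0])<55)&(np.abs(q[:,1])>12)&(np.abs(q[:,1])<85)&(np.abs(q[:,2]-85)<8)
z0=np.median(q[pl,2]);A=np.c_[q[pl,:2],np.ones(pl.sum())];print("plate",z0,np.linalg.lstsq(A,q[pl,2],rcond=None)[0].round(4))
pe=q[(np.abs(q[:,2]-z0)<30)&(np.abs(q[:,0])<72)&(np.abs(q[:,1])<105)&(np.abs(q[:,1])>20)]
print("lid ext x",np.percentile(pe[:,0],[.5,99.5]),"y",np.percentile(pe[:,1],[.5,99.5]))
h=q[(np.abs(q[:,0])<40)&(np.abs(q[:,1])<14)&(q[:,2]>110)]
print("handle",h.mean(0),np.percentile(h[:,0],[1,99]),np.percentile(h[:,1],[1,99]))
for sx in(-1,1):
  for y0 in (-95,-70,-45,0,45,70,95):
    w=(np.abs(q[:,1]-y0)<8)&(np.abs(q[:,0]-sx*62)<6)&(q[:,2]<125); 
    print(sx,y0,w.sum(),"bead top",np.round(np.percentile(q[w,2],[50,90,98]),1) if w.sum()>5 else None)
  for s in(-1,1):
    w=(q[:,1]*s>45)&(q[:,1]*s<95)&(q[:,0]*sx>72)&(q[:,0]*sx<130)&(q[:,2]>100)
    if w.sum()>5: print("clip",sx,s,"y",np.percentile(q[w,1],[2,98]).round(1),"x",np.percentile(q[w,0],[2,98]).round(1),"z",q[w,2].max().round(1))
E
python3 look.py w4
```

```text
11.175 [586.67830249 156.90970892 330.65036204] [-3.14069801e+00 -2.61817012e-03  2.91541629e+00] 0.0661988958505943 [ 0.  -0.6  0.4]
plate 84.6139643583252 [3.0000e-04 2.0000e-04 8.4619e+01]
lid ext x [-70.47947041  66.32276429] y [-96.68215805  97.80695587]
handle [1.53687886e+01 2.25402930e-01 2.35560494e+02] [-32.26641474  37.09383668] [-13.45322201  13.48515777]
-1 -95 236 bead top [86.1 94.2 95.2]
-1 -70 356 bead top [94.  96.4 97.2]
-1 -45 366 bead top [85.2 94.3 96. ]
-1 0 361 bead top [85.1 94.  94.9]
-1 45 362 bead top [85.1 94.1 95.2]
-1 70 360 bead top [94.3 96.8 97.6]
-1 95 255 bead top [86.5 94.5 96.1]
clip -1 -1 y [-85.1 -54.2] x [-102.7  -76.9] z 139.4
clip -1 1 y [53.6 84.2] x [-103.   -76.7] z 139.4
1 -95 162 bead top [89.  94.2 94.9]
1 -70 286 bead top [ 90.6 100.5 101.1]
1 -45 275 bead top [85.5 94.5 99.7]
1 0 260 bead top [85.6 93.7 94.6]
1 45 275 bead top [ 85.8  94.  105.2]
1 70 336 bead top [ 95.4 106.9 107.7]
1 95 180 bead top [ 90.1  95.2 106.9]
clip 1 -1 y [-85.1 -54.5] x [ 77.1 102.9] z 138.7
clip 1 1 y [53.5 83.9] x [ 77.1 102.5] z 139.1
```

View pics/w4.png

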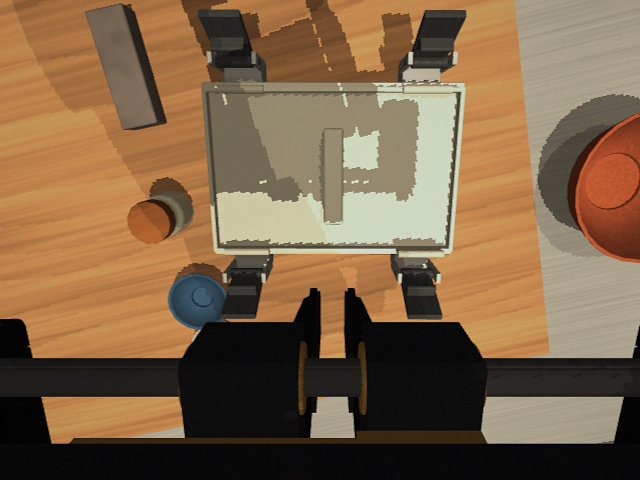

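The lid is seated level. The wrist view gives bead tops of about nl 98, nr 97.6, fr 101.5 and fl 108 mm, and all the clips are still open. I start with fr.

Call:
jog_arm([
  [0,-7.5,0,0,0,0,0],
  [0,-7.5,0,-27.5,-35,7.5,0],
  [0,0,0,-27.5,-35,7.5,0],
  [0,0,0,11,0,41,0],
  [0,0,0,11,0,41,0],
  [0,0,0,8,0,31,0],
  [0,0,0,0,0,0,0],
  [0,0,0,0,0,0,0],
])

```text
t: 12.18
eef_pos: [627.6, 76.1, 212.1]
tcp_rot: [3.141, 0.262, 2.916]
ft_force: [-0.1, -0.4, -0.7]
opening: 0.0
grip_force: 0.0
```

```bash
cat > e.py <<'E'
# E corner in clip coords (i inward, h above hinge), y in tub; then moves to waypoints
from h import *
import sys
from scipy.spatial.transform import Rotation as Ro
side=int(sys.argv[1])  # +1 far, -1 near
s=env.state(); a=np.radians(-13);R=np.array([[np.cos(a),-np.sin(a)],[np.sin(a),np.cos(a)]])
T=Ro.from_euler("xyz",s["tcp_rot"]).as_matrix()
def tub(p): return np.append((p[:2]-[539,167.8])@R,p[2])
E=tub(s["eef_pos"]+T@np.array([10*side,0,78]))   # tool x points -tub x: inner corner at +10*side
i,h=80-side*E[0],E[2]-98.5
al=np.arccos(-T[2,2]); print("t",s["t"],"E i,h,y",np.round([i,h,E[1]],1),"tilt",np.degrees(al).round(1),"F",s["ft_force"].round(1))
p=np.array([i,h]); c,sn=np.cos(al),np.sin(al)
for th in [float(x) for x in sys.argv[2:]]:
    n=np.array([34*np.cos(th)-8.5*np.sin(th),34*np.sin(th)+8.5*np.cos(th)]); d=n-p; p=n
    print(th,n.round(1),"tool x,z",np.round([side*(d[0]*c-d[1]*sn),-sn*d[0]-c*d[1]],1))
E
python3 e.py 1 1.75 1.57 1.2 0.9 0.7 0.6 0.5 .4 .3 .25 .2 .15 .1 .05 0 -.05
```

```text
t 12.175 E i,h,y [-37.6  35.7 -69.4] tilt 15.0 F [-0.1 -0.4 -0.7]
1.75 [-14.4  31.9] tool x,z [23.3 -2.4]
1.57 [-8.5 34. ] tool x,z [ 5.2 -3.5]
1.2 [ 4.4 34.8] tool x,z [12.2 -4.1]
0.9 [14.5 31.9] tool x,z [10.5  0.1]
0.7 [20.5 28.4] tool x,z [6.8 1.8]
0.6 [23.3 26.2] tool x,z [3.2 1.4]
0.5 [25.8 23.8] tool x,z [3.1 1.7]
0.4 [28.  21.1] tool x,z [2.9 2. ]
0.3 [30.  18.2] tool x,z [2.6 2.3]
0.25 [30.8 16.6] tool x,z [1.2 1.2]
0.2 [31.6 15.1] tool x,z [1.2 1.3]
0.15 [32.3 13.5] tool x,z [1.1 1.4]
0.1 [33.  11.9] tool x,z [1.  1.4]
0.05 [33.5 10.2] tool x,z [1.  1.5]
0.0 [34.   8.5] tool x,z [0.9 1.5]
-0.05 [34.4  6.8] tool x,z [0.8 1.6]
```

Call:
jog_arm([
  [0,0,0,0,0,6,0],
  [0,0,0,8,0,-2.5,0],
  [0,0,0,8,0,-3,0],
  [0,0,0,7.3,0,-3,0],
  [0,0,0,5.2,0,-3.5,0],
  [0,0,0,6,0,-2,0],
  [0,0,0,6.2,0,-2,0],
  [0,0,0,5.2,0,0,0],
  [0,0,0,5.3,0,0.2,0],
  [0,0,0,6.8,0,1.8,0],
])

```text
t: 13.42
eef_pos: [570.7, 88.9, 203.9]
tcp_rot: [3.141, 0.262, 2.915]
ft_force: [1.2, -0.3, -0.7]
opening: 0.004
grip_force: 0.2
```

Call:
jog_arm([
  [0,0,0,3.2,0,1.4,0],
  [0,0,0,3.1,0,1.7,0],
  [0,0,0,2.9,0,2,0],
  [0,0,0,0,0,0,0],
])

```text
t: 13.92
eef_pos: [563.4, 90.6, 196.5]
tcp_rot: [-3.142, 0.261, 2.915]
ft_force: [0.1, 0.2, 0.6]
opening: 0.005
grip_force: 0.1
```

```bash
python3 e.py 1 .4 .35 .3 .25 .2
python3 - <<'E'
from h import *
c=cam("scene");d=cam("side")
cv2.imwrite("pics/f1.png",np.hstack([cv2.resize(c["color"][200:350,270:470,::-1],(400,300),interpolation=3),cv2.resize(d["color"][150:300,220:420,::-1],(400,300),interpolation=3)]))
E
```

```text
t 13.925 E i,h,y [ 28.3  20.1 -69.7] tilt 15.0 F [0.1 0.2 0.6]
0.4 [28.  21.1] tool x,z [-0.6 -0.9]
0.35 [29.  19.6] tool x,z [1.4 1.1]
0.3 [30.  18.2] tool x,z [1.3 1.2]
0.25 [30.8 16.6] tool x,z [1.2 1.2]
0.2 [31.6 15.1] tool x,z [1.2 1.3]
```

View pics/f1.png

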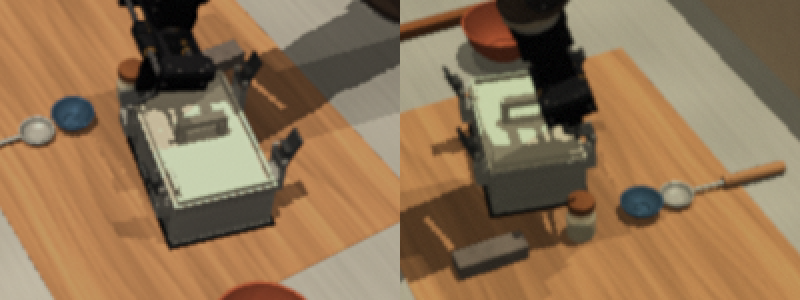

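The clip is under the fingertip and the other three are still open. I continue with small steps.

Call:
jog_arm([
  [0,0,0,1.4,0,1.0,0],
  [0,0,0,1.2,0,1.2,0],
  [0,0,0,0,0,0,0],
])

```text
t: 14.4
eef_pos: [561.9, 90.9, 194.0]
tcp_rot: [3.141, 0.262, 2.915]
ft_force: [2.0, -0.5, 1.0]
opening: 0.006
grip_force: 0.8
```

Call:
jog_arm([
  [0,0,0,0.9,0,0.9,0],
  [0,0,0,0,0,0,0],
])

```text
t: 14.65
eef_pos: [561.3, 91.1, 193.0]
tcp_rot: [3.141, 0.262, 2.915]
ft_force: [1.2, -0.1, 2.3]
opening: 0.004
grip_force: 1.3
```

Call:
jog_arm([
  [0,0,0,0.8,0,0.9,0],
  [0,0,0,0,0,0,0],
])

```text
t: 14.9
eef_pos: [560.3, 91.3, 191.5]
tcp_rot: [-3.142, 0.261, 2.915]
ft_force: [0.6, -0.1, 0.6]
opening: 0.004
grip_force: 0.6
```

Call:
jog_arm([
  [0,0,0,0.6,0,0.8,0],
  [0,0,0,0,0,0,0],
])

```text
t: 15.15
eef_pos: [560.0, 91.4, 190.6]
tcp_rot: [-3.142, 0.261, 2.915]
ft_force: [1.2, -1.3, 0.4]
opening: 0.002
grip_force: 0.5
```

Call:
jog_arm([
  [0,0,0,0.6,0,0.7,0],
  [0,0,0,0,0,0,0],
])

```text
t: 15.4
eef_pos: [559.7, 91.4, 189.9]
tcp_rot: [-3.142, 0.261, 2.915]
ft_force: [0.8, -0.6, 0.6]
opening: 0.004
grip_force: 0.4
```

Call:
jog_arm([
  [0,0,0,0.6,0,0.7,0],
  [0,0,0,0,0,0,0],
])

```text
t: 15.65
eef_pos: [559.3, 91.5, 189.1]
tcp_rot: [3.142, 0.262, 2.915]
ft_force: [0.4, -0.5, 0.5]
opening: 0.004
grip_force: 0.3
```

Call:
jog_arm([
  [0,0,0,0.6,0,0.7,0],
  [0,0,0,0,0,0,0],
])

```text
t: 15.9
eef_pos: [559.0, 91.6, 188.3]
tcp_rot: [3.142, 0.262, 2.915]
ft_force: [0.6, -0.7, 0.6]
opening: 0.005
grip_force: 0.3
```

Call:
jog_arm([
  [0,0,0,0.6,0,0.8,0],
  [0,0,0,0.6,0,0.8,0],
  [0,0,0,0,0,0,0],
])

```text
t: 16.27
eef_pos: [558.1, 91.8, 186.3]
tcp_rot: [-3.142, 0.261, 2.915]
ft_force: [-0.4, -0.6, 0.1]
opening: 0.008
grip_force: 0.0
```

Call:
jog_arm([
  [0,0,0,0.4,0,0.7,0],
  [0,0,0,0,0,0,0],
])

```text
t: 16.52
eef_pos: [558.0, 91.8, 185.6]
tcp_rot: [3.142, 0.262, 2.915]
ft_force: [0.2, 0.2, 1.4]
opening: 0.004
grip_force: 0.0
```

```bash
python3 e.py 1 0 -.1
python3 - <<'E'
from h import *
c=cam("wrist"); save(c,"f2")
E
```

```text
t 16.525 E i,h,y [ 33.8   9.2 -69.8] tilt 15.0 F [0.2 0.2 1.4]
0.0 [34.   8.5] tool x,z [0.3 0.6]
-0.1 [34.7  5.1] tool x,z [1.5 3.1]
```

View pics/f2.png

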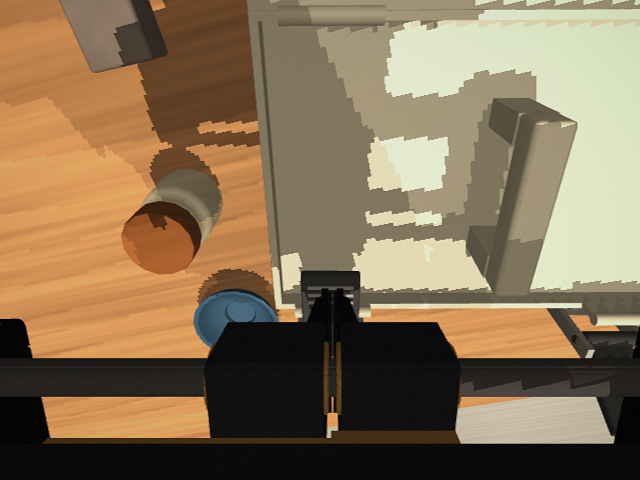

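The clip lies flat under the fingertip at (330,290). I back off a little and check that it stays down.

Call:
jog_arm([
  [0,0,0,-2,0,-8,0],
  [0,0,0,-4,0,-12,0],
  [0,0,0,0,0,0,0],
])

```text
t: 16.95
eef_pos: [559.2, 91.7, 208.0]
tcp_rot: [3.141, 0.264, 2.915]
ft_force: [-0.0, 0.1, -0.4]
opening: 0.002
grip_force: 0.0
```

```bash
cat > clips.py <<'E'
from h import *
import sys
# angle of each clip from depth, per camera: arm surface points over clip's y band
a=np.radians(-13);R=np.array([[np.cos(a),-np.sin(a)],[np.sin(a),np.cos(a)]])
for n in sys.argv[1:]:
    c=cam(n); v,u=np.mgrid[0:480,0:640]; m=(c["z_map"]>0)&((v<325) if n=="wrist" else True)
    P=px2w(c,u[m],v[m]); C=c["color"][m].max(1)
    q=np.c_[(P[:,:2]-[539,167.8])@R,P[:,2]]
    for nm,sx,sy in [("nl",-1,1),("nr",-1,-1),("fl",1,1),("fr",1,-1)]:
        i=80-sx*q[:,0]
        w=(np.abs(q[:,1]-sy*70)<13)&(i>-30)&(i<50)&(q[:,2]>90)&(q[:,2]<145)&(C<110)
        if w.sum()<8: print(n,nm,"few",w.sum()); continue
        print(n,nm,w.sum(),"i",np.percentile(i[w],[5,50,95]).round(0),"z",np.percentile(q[w,2],[5,50,95]).round(0),"tipz",[np.median(q[w&(np.abs(i-k)<3),2]).round(1) if (w&(np.abs(i-k)<3)).sum()>3 else None for k in(20,30,40)])
E
python3 clips.py wrist scene side
```

```text
wrist nl few 0
wrist nr 178 i [21. 22. 22.] z [93. 95. 96.] tipz [np.float64(94.9), None, None]
wrist fl 1704 i [-6.  3. 20.] z [ 92. 100. 104.] tipz [np.float64(96.4), None, None]
wrist fr 3153 i [13. 33. 44.] z [106. 107. 140.] tipz [np.float64(106.8), np.float64(107.2), np.float64(107.5)]
scene nl 130 i [-17.  -5.   8.] z [ 97. 118. 136.] tipz [None, None, None]
scene nr 127 i [-16.  -3.  24.] z [ 94. 116. 135.] tipz [None, None, None]
scene fl 67 i [-28. -13.  -3.] z [ 98. 119. 137.] tipz [None, None, None]
scene fr 163 i [-8. 16. 36.] z [101. 106. 142.] tipz [np.float64(106.0), np.float64(107.0), np.float64(102.6)]
side nl 51 i [-18.  -5.   5.] z [ 99. 120. 138.] tipz [None, None, None]
side nr 68 i [-18.  -5.   6.] z [ 99. 121. 138.] tipz [None, None, None]
side fl 21 i [-26. -22. -19.] z [127. 133. 139.] tipz [None, None, None]
side fr 123 i [-3. 19. 38.] z [101. 109. 139.] tipz [np.float64(110.8), np.float64(109.6), np.float64(107.5)]
```

fr is level (about 0 rad) with the finger away, so it has snapped. Next is nl.

Call:
jog_arm([
  [0,0,0,0,0,-30,0],
  [0,0,0,0,0,-25,0],
  [0,10,0,0,0,0,0],
  [0,10,0,0,0,0,0],
  [0,10,0,0,0,0,0],
  [0,0,0,31,35,8,0],
  [0,0,0,31,35,8,0],
  [0,0,0,31,35,8,0],
  [0,0,0,31,35,8,0],
  [0,0,0,0,0,0,0],
])

```text
t: 18.35
eef_pos: [449.9, 262.0, 260.7]
tcp_rot: [-3.142, -0.262, 2.919]
ft_force: [0.2, -0.6, -0.1]
opening: 0.007
grip_force: 0.0
```

```bash
python3 e.py -1
```

```text
t 18.35 E i,h,y [-38.5  84.3  71.7] tilt 15.0 F [ 0.2 -0.6 -0.1]
```

Call:
jog_arm([
  [0,0,0,-8.6,-1,27.2,0],
  [0,0,0,-8.6,-0.7,27.2,0],
  [0,0,0,0,0,0,0],
  [0,0,0,-6.5,0,-3.4,0],
  [0,0,0,-6.5,0,-3.4,0],
  [0,0,0,-6.6,0,-3.5,0],
  [0,0,0,-5.2,0,-3.5,0],
  [0,0,0,-6,0,-2,0],
  [0,0,0,-6.2,0,-2,0],
  [0,0,0,0,0,0,0],
])

```text
t: 19.6
eef_pos: [493.3, 248.6, 211.4]
tcp_rot: [3.142, -0.262, 2.915]
ft_force: [-0.4, -0.2, 0.2]
opening: 0.001
grip_force: 0.1
```

```bash
python3 e.py -1 .9 .7 .6 .5 .4 .3 .2 .15 .1 .05 0 -.05 -.1 -.15 -.2
```

```text
t 19.6 E i,h,y [ 6.7 35.  68.5] tilt 15.0 F [-0.4 -0.2  0.2]
0.9 [14.5 31.9] tool x,z [-8.3  0.9]
0.7 [20.5 28.4] tool x,z [-6.8  1.8]
0.6 [23.3 26.2] tool x,z [-3.2  1.4]
0.5 [25.8 23.8] tool x,z [-3.1  1.7]
0.4 [28.  21.1] tool x,z [-2.9  2. ]
0.3 [30.  18.2] tool x,z [-2.6  2.3]
0.2 [31.6 15.1] tool x,z [-2.4  2.5]
0.15 [32.3 13.5] tool x,z [-1.1  1.4]
0.1 [33.  11.9] tool x,z [-1.   1.4]
0.05 [33.5 10.2] tool x,z [-1.   1.5]
0.0 [34.   8.5] tool x,z [-0.9  1.5]
-0.05 [34.4  6.8] tool x,z [-0.8  1.6]
-0.1 [34.7  5.1] tool x,z [-0.7  1.6]
-0.15 [34.9  3.3] tool x,z [-0.7  1.6]
-0.2 [35.   1.6] tool x,z [-0.6  1.7]
```

Call:
jog_arm([
  [0,0,0,-4.2,0,0.4,0],
  [0,0,0,-4.1,0.5,0.5,0],
  [0,0,0,-6.8,0.5,1.8,0],
  [0,0,0,-3.2,0,1.4,0],
  [0,0,0,-3.1,0,1.7,0],
  [0,0,0,-2.9,0,2.0,0],
  [0,0,0,-1.3,0,1.1,0],
  [0,0,0,-1.3,0,1.2,0],
  [0,0,0,-1.2,0,1.2,0],
  [0,0,0,0,0,0,0],
])

```text
t: 20.85
eef_pos: [516.7, 244.3, 193.3]
tcp_rot: [3.142, -0.262, 2.915]
ft_force: [0.9, 0.6, 0.3]
opening: 0.007
grip_force: 0.2
```

Call:
jog_arm([
  [0,0,0,-1.1,0,1.2,0],
  [0,0,0,-0.6,0,0.7,0],
  [0,0,0,-0.6,0,0.7,0],
  [0,0,0,0,0,0,0],
])

```text
t: 21.35
eef_pos: [518.2, 244.0, 190.2]
tcp_rot: [3.142, -0.262, 2.915]
ft_force: [0.2, 0.3, 1.3]
opening: 0.006
grip_force: 0.2
```

Call:
jog_arm([
  [0,0,0,-0.5,0,0.7,0],
  [0,0,0,-0.5,0,0.7,0],
  [0,0,0,0,0,0,0],
])

```text
t: 21.72
eef_pos: [518.8, 243.8, 188.6]
tcp_rot: [3.141, -0.262, 2.915]
ft_force: [-0.6, -0.7, 1.0]
opening: 0.007
grip_force: 0.4
```

Call:
jog_arm([
  [0,0,0,-0.5,0,0.7,0],
  [0,0,0,-0.5,0,0.7,0],
  [0,0,0,0,0,0,0],
])

```text
t: 22.1
eef_pos: [519.4, 243.7, 187.1]
tcp_rot: [3.141, -0.262, 2.915]
ft_force: [-0.8, 0.3, 3.0]
opening: 0.006
grip_force: 1.9
```

Call:
jog_arm([
  [0,0,0,-0.4,0,0.7,0],
  [0,0,0,0,0,0,0],
])

```text
t: 22.35
eef_pos: [519.6, 243.6, 186.3]
tcp_rot: [3.141, -0.262, 2.915]
ft_force: [0.5, -0.2, 4.2]
opening: 0.004
grip_force: 2.2
```

Call:
jog_arm([
  [0,0,0,-0.4,0,0.7,0],
  [0,0,0,0,0,0,0],
])

```text
t: 22.6
eef_pos: [519.8, 243.6, 185.5]
tcp_rot: [3.141, -0.262, 2.915]
ft_force: [0.7, 0.5, 4.4]
opening: 0.003
grip_force: 2.1
```

Call:
jog_arm([
  [0,0,0,-0.4,0,0.7,0],
  [0,0,0,0,0,0,0],
])

```text
t: 22.85
eef_pos: [520.1, 243.5, 184.5]
tcp_rot: [3.142, -0.262, 2.915]
ft_force: [0.2, -0.8, 2.6]
opening: 0.003
grip_force: 1.7
```

Call:
jog_arm([
  [0,0,0,-0.4,0,0.7,0],
  [0,0,0,0,0,0,0],
])

```text
t: 23.1
eef_pos: [520.3, 243.5, 183.8]
tcp_rot: [3.141, -0.262, 2.915]
ft_force: [1.0, -0.3, 2.5]
opening: 0.002
grip_force: 1.3
```

Call:
jog_arm([
  [0,0,0,-0.4,0,0.7,0],
  [0,0,0,0,0,0,0],
])

```text
t: 23.35
eef_pos: [520.4, 243.4, 183.0]
tcp_rot: [3.142, -0.262, 2.915]
ft_force: [1.0, -0.1, 2.5]
opening: 0.006
grip_force: 1.0
```

Call:
jog_arm([
  [0,0,0,-0.3,0,0.7,0],
  [0,0,0,0,0,0,0],
])

```text
t: 23.6
eef_pos: [520.5, 243.4, 182.3]
tcp_rot: [3.142, -0.262, 2.915]
ft_force: [0.9, -0.0, 2.6]
opening: 0.004
grip_force: 0.9
```

Call:
jog_arm([
  [0,0,0,-0.3,0,0.7,0],
  [0,0,0,0,0,0,0],
])

```text
t: 23.85
eef_pos: [520.6, 243.4, 181.5]
tcp_rot: [3.142, -0.262, 2.915]
ft_force: [0.9, -0.4, 0.9]
opening: 0.005
grip_force: 0.7
```

Call:
jog_arm([
  [0,0,0,-0.3,0,0.7,0],
  [0,0,0,0,0,0,0],
])

```text
t: 24.1
eef_pos: [520.7, 243.4, 180.7]
tcp_rot: [3.142, -0.262, 2.915]
ft_force: [1.5, -0.3, 0.5]
opening: 0.002
grip_force: 0.6
```

Call:
jog_arm([
  [0,0,0,-0.3,0,0.7,0],
  [0,0,0,-0.3,0,0.7,0],
  [0,0,0,0,0,0,0],
])

```text
t: 24.48
eef_pos: [520.8, 243.3, 179.2]
tcp_rot: [-3.141, -0.262, 2.915]
ft_force: [0.4, 0.5, 0.5]
opening: 0.003
grip_force: 0.2
```

Call:
jog_arm([
  [0,0,0,-0.3,0,0.7,0],
  [0,0,0,0,0,0,0],
])

```text
t: 24.72
eef_pos: [520.9, 243.3, 178.4]
tcp_rot: [-3.141, -0.262, 2.915]
ft_force: [-0.1, 0.0, -0.1]
opening: 0.006
grip_force: 0.0
```

Call:
jog_arm([
  [0,0,0,-0.2,0,0.6,0],
  [0,0,0,0,0,0,0],
])

```text
t: 24.98
eef_pos: [521.0, 243.3, 177.9]
tcp_rot: [-3.142, -0.262, 2.915]
ft_force: [-0.5, -0.2, -1.0]
opening: 0.009
grip_force: 0.0
```

Call:
jog_arm([
  [0,0,0,2,0,-8,0],
  [0,0,0,4,0,-15,0],
  [0,0,0,0,0,0,0],
])

```text
t: 25.35
eef_pos: [521.7, 243.4, 203.5]
tcp_rot: [3.14, -0.259, 2.916]
ft_force: [0.9, 0.2, -0.3]
opening: 0.003
grip_force: 0.0
```

```bash
python3 clips.py wrist scene| grep -v "few"; python3 e.py -1
```

```text
wrist nl 2813 i [-2. 10. 23.] z [101. 105. 140.] tipz [np.float64(102.6), np.float64(100.4), None]
wrist nr 3400 i [-21. -10.   2.] z [101. 120. 137.] tipz [None, None, None]
scene nl 18 i [43. 47. 48.] z [92. 96. 99.] tipz [None, None, None]
scene fl 70 i [-28. -13.  -2.] z [ 99. 119. 138.] tipz [None, None, None]
scene fr 117 i [-8. 12. 35.] z [ 98. 105. 109.] tipz [np.float64(105.0), np.float64(104.9), None]
t 25.45 E i,h,y [35.2 25.7 69.6] tilt 15.0 F [ 0.2  0.2 -0.2]
```

nl stays closed (about -0.2 rad). Next is nr.

Call:
jog_arm([
  [0,0,0,7.5,0,-28,0],
  [0,0,0,7.5,0,-28,0],
  [0,0,0,23.5,-46.5,6.3,0],
  [0,0,0,23.5,-46.5,6.3,0],
  [0,0,0,23.5,-46.5,6.3,0],
  [0,0,0,0,0,0,0],
  [0,0,0,-8.4,0,27.2,0],
  [0,0,0,-8.4,0,27.2,0],
  [0,0,0,0,0,0,0],
])

```text
t: 26.58
eef_pos: [420.8, 123.5, 201.6]
tcp_rot: [-3.141, -0.265, 2.915]
ft_force: [0.3, 0.6, -0.0]
opening: 0.0
grip_force: 0.0
```

```bash
python3 e.py -1 1.75
```

```text
t 26.575 E i,h,y [-35.9  25.2 -69.9] tilt 15.2 F [ 0.3  0.6 -0. ]
1.75 [-14.4  31.9] tool x,z [-19.  -12.2]
```

Call:
jog_arm([
  [0,0,0,-6.3,0,-4,0],
  [0,0,0,-6.3,0,-4,0],
  [0,0,0,-6.4,0,-4.2,0],
  [0,0,0,-5.2,0,-3.5,0],
  [0,0,0,-6,0,-2,0],
  [0,0,0,-6.2,0,-2,0],
  [0,0,0,-5.2,0,0,0],
  [0,0,0,-5.3,0,0.2,0],
  [0,0,0,-6.8,0,1.8,0],
  [0,0,0,-3.2,0,1.4,0],
])

```text
t: 27.82
eef_pos: [478.9, 109.8, 203.4]
tcp_rot: [3.142, -0.262, 2.915]
ft_force: [0.0, -0.9, 0.1]
opening: 0.003
grip_force: 0.2
```

Call:
jog_arm([
  [0,0,0,-3.1,0,1.7,0],
  [0,0,0,-2.9,0,2.0,0],
  [0,0,0,-1.3,0,1.1,0],
  [0,0,0,-1.3,0,1.2,0],
  [0,0,0,-1.2,0,1.2,0],
  [0,0,0,-1.1,0,1.2,0],
  [0,0,0,-0.6,0,0.7,0],
  [0,0,0,0,0,0,0],
])

```text
t: 28.82
eef_pos: [487.1, 108.0, 192.0]
tcp_rot: [3.142, -0.262, 2.915]
ft_force: [-0.8, 0.2, 1.1]
opening: 0.006
grip_force: 0.2
```

```bash
python3 e.py -1 .1
```

```text
t 28.825 E i,h,y [ 32.3  15.6 -70. ] tilt 15.0 F [-0.8  0.2  1.1]
0.1 [33.  11.9] tool x,z [-1.6  3.4]
```

Call:
jog_arm([
  [0,0,0,-0.5,0,1.1,0],
  [0,0,0,-0.5,0,1.1,0],
  [0,0,0,-0.5,0,1.0,0],
  [0,0,0,0,0,0,0],
])

```text
t: 29.32
eef_pos: [487.8, 107.8, 188.6]
tcp_rot: [3.141, -0.262, 2.915]
ft_force: [1.0, 0.4, 2.5]
opening: 0.007
grip_force: 0.9
```

Call:
jog_arm([
  [0,0,0,-0.4,0,0.7,0],
  [0,0,0,-0.4,0,0.7,0],
  [0,0,0,0,0,0,0],
])

```text
t: 29.7
eef_pos: [488.2, 107.7, 187.3]
tcp_rot: [3.141, -0.261, 2.915]
ft_force: [-0.8, 0.7, 6.9]
opening: 0.006
grip_force: 3.0
```

Call:
jog_arm([
  [0,0,0,-0.4,0,0.7,0],
  [0,0,0,-0.4,0,0.7,0],
  [0,0,0,0,0,0,0],
])

```text
t: 30.08
eef_pos: [488.6, 107.7, 185.8]
tcp_rot: [3.141, -0.261, 2.915]
ft_force: [0.4, -0.7, 6.1]
opening: 0.002
grip_force: 2.8
```

Call:
jog_arm([
  [0,0,0,-0.4,0,0.7,0],
  [0,0,0,-0.4,0,0.7,0],
  [0,0,0,0,0,0,0],
])

```text
t: 30.45
eef_pos: [489.1, 107.5, 184.1]
tcp_rot: [3.141, -0.261, 2.915]
ft_force: [1.2, -0.1, 4.4]
opening: 0.005
grip_force: 2.4
```

Call:
jog_arm([
  [0,0,0,-0.4,0,0.7,0],
  [0,0,0,0,0,0,0],
])

```text
t: 30.7
eef_pos: [489.3, 107.5, 183.2]
tcp_rot: [3.141, -0.261, 2.915]
ft_force: [1.2, -0.9, 3.5]
opening: 0.002
grip_force: 2.0
```

Call:
jog_arm([
  [0,0,0,-0.3,0,0.7,0],
  [0,0,0,-0.3,0,0.7,0],
  [0,0,0,0,0,0,0],
])

```text
t: 31.08
eef_pos: [489.3, 107.4, 181.4]
tcp_rot: [3.142, -0.262, 2.915]
ft_force: [1.6, 1.3, 2.5]
opening: 0.007
grip_force: 1.0
```

Call:
jog_arm([
  [0,0,0,-0.3,0,0.7,0],
  [0,0,0,-0.3,0,0.7,0],
  [0,0,0,0,0,0,0],
])

```text
t: 31.45
eef_pos: [489.4, 107.4, 179.9]
tcp_rot: [3.142, -0.262, 2.915]
ft_force: [1.8, -0.7, 1.9]
opening: 0.0
grip_force: 0.9
```

Call:
jog_arm([
  [0,0,0,-0.3,0,0.7,0],
  [0,0,0,-0.2,0,0.7,0],
  [0,0,0,0,0,0,0],
])

```text
t: 31.82
eef_pos: [489.3, 107.4, 178.4]
tcp_rot: [-3.141, -0.263, 2.915]
ft_force: [-0.5, 0.0, -1.3]
opening: 0.006
grip_force: 0.0
```

Call:
jog_arm([
  [0,0,0,-0.2,0,0.7,0],
  [0,0,0,0,0,0,0],
])

```text
t: 32.08
eef_pos: [489.5, 107.4, 177.8]
tcp_rot: [3.142, -0.262, 2.915]
ft_force: [-1.2, -0.4, -0.7]
opening: 0.007
grip_force: 0.0
```

Call:
jog_arm([
  [0,0,0,2,0,-8,0],
  [0,0,0,4,0,-15,0],
  [0,0,0,0,0,0,0],
])

```text
t: 32.45
eef_pos: [490.2, 107.4, 203.1]
tcp_rot: [3.141, -0.259, 2.916]
ft_force: [-0.6, 0.7, -0.3]
opening: 0.008
grip_force: 0.0
```

```bash
python3 clips.py wrist scene side| grep -v "few"; python3 e.py -1
```

```text
wrist nl 3644 i [-2. 14. 33.] z [ 99. 103. 107.] tipz [np.float64(102.4), np.float64(100.3), None]
wrist nr 2882 i [-3. 10. 23.] z [101. 105. 140.] tipz [np.float64(102.6), np.float64(100.3), None]
scene nl 143 i [ 4. 25. 46.] z [ 95. 102. 107.] tipz [np.float64(102.8), np.float64(100.4), np.float64(98.7)]
scene nr 66 i [ 5. 32. 47.] z [ 91.  98. 104.] tipz [np.float64(100.5), np.float64(98.0), np.float64(95.5)]
scene fl 68 i [-27. -14.  -3.] z [ 98. 120. 137.] tipz [None, None, None]
scene fr 123 i [-8. 13. 36.] z [ 99. 104. 109.] tipz [np.float64(104.3), np.float64(103.9), np.float64(101.8)]
side nl 58 i [ 1. 16. 30.] z [ 94. 105. 110.] tipz [np.float64(105.8), np.float64(102.0), None]
side nr 146 i [ 2. 24. 44.] z [ 95. 105. 138.] tipz [np.float64(105.3), np.float64(104.9), np.float64(100.1)]
side fl 76 i [-23. -13.   4.] z [ 92. 119. 139.] tipz [None, None, None]
side fr 98 i [-3. 17. 39.] z [ 98. 106. 110.] tipz [np.float64(104.9), np.float64(105.6), np.float64(106.0)]
t 32.6 E i,h,y [ 35.1  25.3 -70. ] tilt 15.0 F [ 0.3 -0.4 -0.6]
```

All three hold. The last clip is fl, which has the high bead (closes near +0.35).

Call:
jog_arm([
  [0,0,0,7.5,0,-28,0],
  [0,0,0,7.5,0,-28,0],
  [0,-10,0,0,0,0,0],
  [0,-10,0,0,0,0,0],
  [0,-10,0,0,0,0,0],
  [0,0,0,-33.8,35,9,0],
  [0,0,0,-33.8,35,9,0],
  [0,0,0,-33.8,35,9,0],
  [0,0,0,-33.8,35,9,0],
  [0,0,0,0,0,0,0],
])

```text
t: 33.85
eef_pos: [659.1, 213.7, 258.4]
tcp_rot: [-3.142, 0.261, 2.916]
ft_force: [-0.5, -0.3, -0.2]
opening: 0.005
grip_force: 0.0
```

```bash
python3 e.py 1
```

```text
t 33.85 E i,h,y [-37.2  81.9  71.8] tilt 15.0 F [-0.5 -0.3 -0.2]
```

Call:
jog_arm([
  [0,0,0,7.8,-0.9,26.9,0],
  [0,0,0,7.8,-0.9,26.9,0],
  [0,0,0,0,0,0,0],
  [0,0,0,6.4,0,-3.7,0],
  [0,0,0,6.4,0,-3.7,0],
  [0,0,0,6.5,0,-3.8,0],
  [0,0,0,5.2,0,-3.5,0],
  [0,0,0,6,0,-2,0],
  [0,0,0,6.2,0,-2,0],
  [0,0,0,0,0,0,0],
])

```text
t: 35.1
eef_pos: [616.4, 220.1, 212.5]
tcp_rot: [3.142, 0.262, 2.916]
ft_force: [0.1, -0.7, -0.4]
opening: 0.005
grip_force: 0.1
```

```bash
python3 e.py 1 1 .9 .8 .75 .7 .65 .6 .55 .5 .45 .4 .35 .3
```

```text
t 35.1 E i,h,y [ 5.9 36.  68.4] tilt 15.0 F [ 0.1 -0.7 -0.4]
1.0 [11.2 33.2] tool x,z [5.9 1.3]
0.9 [14.5 31.9] tool x,z [3.5 0.4]
0.8 [17.6 30.3] tool x,z [3.4 0.7]
0.75 [19.1 29.4] tool x,z [1.7 0.5]
0.7 [20.5 28.4] tool x,z [1.7 0.6]
0.65 [21.9 27.3] tool x,z [1.6 0.7]
0.6 [23.3 26.2] tool x,z [1.6 0.7]
0.55 [24.5 25. ] tool x,z [1.5 0.8]
0.5 [25.8 23.8] tool x,z [1.5 0.9]
0.45 [26.9 22.4] tool x,z [1.5 1. ]
0.4 [28.  21.1] tool x,z [1.4 1. ]
0.35 [29.  19.6] tool x,z [1.4 1.1]
0.3 [30.  18.2] tool x,z [1.3 1.2]
```

Call:
jog_arm([
  [0,0,0,5.9,0.5,1.3,0],
  [0,0,0,3.5,0.5,0.4,0],
  [0,0,0,3.4,0.5,0.7,0],
  [0,0,0,1.7,0,0.5,0],
  [0,0,0,1.7,0,0.6,0],
  [0,0,0,0,0,0,0],
])

```text
t: 35.85
eef_pos: [603.1, 224.7, 205.1]
tcp_rot: [3.141, 0.263, 2.915]
ft_force: [2.4, -1.0, 0.4]
opening: 0.005
grip_force: 1.1
```

Call:
jog_arm([
  [0,0,0,1.6,0,0.7,0],
  [0,0,0,0,0,0,0],
])

```text
t: 36.1
eef_pos: [602.1, 224.9, 204.3]
tcp_rot: [3.141, 0.264, 2.915]
ft_force: [4.4, -2.6, 2.8]
opening: 0.004
grip_force: 2.5
```

Call:
jog_arm([
  [0,0,0,1.0,0,0.4,0],
  [0,0,0,0,0,0,0],
])

```text
t: 36.35
eef_pos: [601.6, 225.1, 203.9]
tcp_rot: [3.14, 0.265, 2.915]
ft_force: [6.0, -3.4, 3.0]
opening: 0.004
grip_force: 3.3
```

Call:
jog_arm([
  [0,0,0,0.8,0,0.4,0],
  [0,0,0,0,0,0,0],
])

```text
t: 36.6
eef_pos: [601.2, 225.2, 203.6]
tcp_rot: [3.14, 0.265, 2.915]
ft_force: [7.1, -3.8, 3.9]
opening: 0.005
grip_force: 3.8
```

Call:
jog_arm([
  [0,0,0,0.8,0,0.4,0],
  [0,0,0,0,0,0,0],
])

```text
t: 36.85
eef_pos: [600.6, 225.3, 203.1]
tcp_rot: [3.14, 0.266, 2.915]
ft_force: [7.0, -3.8, 4.5]
opening: 0.001
grip_force: 4.2
```

Call:
jog_arm([
  [0,0,0,0.6,0,0.6,0],
  [0,0,0,0,0,0,0],
])

```text
t: 37.1
eef_pos: [600.2, 225.4, 202.5]
tcp_rot: [3.14, 0.266, 2.915]
ft_force: [7.2, -3.3, 6.4]
opening: 0.003
grip_force: 4.6
```

Call:
jog_arm([
  [0,0,0,0.6,0,0.6,0],
  [0,0,0,0,0,0,0],
])

```text
t: 37.35
eef_pos: [599.8, 225.5, 201.9]
tcp_rot: [3.14, 0.266, 2.915]
ft_force: [5.3, -3.8, 8.7]
opening: 0.005
grip_force: 4.9
```

Call:
jog_arm([
  [0,0,0,0.6,0,0.6,0],
  [0,0,0,0,0,0,0],
])

```text
t: 37.6
eef_pos: [599.0, 225.7, 201.0]
tcp_rot: [3.14, 0.265, 2.915]
ft_force: [3.6, -3.3, 7.4]
opening: -0.002
grip_force: 4.3
```

```bash
python3 e.py 1 .5
```

```text
t 37.6 E i,h,y [23.8 24.6 70. ] tilt 15.2 F [ 3.6 -3.3  7.4]
0.5 [25.8 23.8] tool x,z [2.2 0.3]
```

Call:
jog_arm([
  [0,0,0,0.7,0,0.4,0],
  [0,0,0,0,0,0,0],
])

```text
t: 37.85
eef_pos: [597.2, 225.9, 199.0]
tcp_rot: [-3.142, 0.261, 2.915]
ft_force: [0.3, 1.1, 0.2]
opening: 0.001
grip_force: 0.3
```

Call:
jog_arm([
  [0,0,0,0.7,0,0.4,0],
  [0,0,0,0,0,0,0],
])

```text
t: 38.1
eef_pos: [596.4, 226.1, 198.1]
tcp_rot: [-3.141, 0.261, 2.915]
ft_force: [-0.5, -0.6, 0.6]
opening: 0.004
grip_force: 0.0
```

Call:
jog_arm([
  [0,0,0,0.7,0,0.5,0],
  [0,0,0,0,0,0,0],
])

```text
t: 38.35
eef_pos: [596.2, 226.2, 197.7]
tcp_rot: [-3.141, 0.261, 2.915]
ft_force: [0.1, 0.2, -1.1]
opening: 0.004
grip_force: 0.0
```

Call:
jog_arm([
  [0,0,0,0.7,0,0.5,0],
  [0,0,0,0,0,0,0],
])

```text
t: 38.6
eef_pos: [595.8, 226.3, 197.2]
tcp_rot: [3.142, 0.262, 2.915]
ft_force: [0.2, 0.2, -0.7]
opening: 0.004
grip_force: 0.0
```

```bash
python3 e.py 1 .4
```

```text
t 38.6 E i,h,y [27.3 20.8 69.8] tilt 15.0 F [ 0.2  0.2 -0.7]
0.4 [28.  21.1] tool x,z [ 0.6 -0.5]
```

Call:
jog_arm([
  [0,0,0,-2,0,-8,0],
  [0,0,0,-4,0,-20,0],
  [0,0,0,0,0,-40,0],
  [0,7.5,0,0,0,-40,0],
  [0,7.5,0,0,-30,-30,0],
  [0,0,0,0,-40,0,0],
  [0,0,0,0,0,0,0],
  [0,0,0,0,0,0,0],
])

```text
t: 39.6
eef_pos: [554.8, 164.1, 333.3]
tcp_rot: [3.141, 0.001, 2.915]
ft_force: [0.3, 0.3, 0.5]
opening: 0.006
grip_force: 0.0
```

```bash
python3 clips.py wrist scene| grep -v "few"; python3 look.py w9 | head -3
```

```text
wrist nl 2067 i [-1. 18. 42.] z [103. 105. 107.] tipz [np.float64(105.1), np.float64(104.1), np.float64(103.3)]
wrist nr 2360 i [-1. 19. 42.] z [102. 105. 107.] tipz [np.float64(104.5), np.float64(103.8), np.float64(102.8)]
wrist fl 1425 i [-4. 18. 40.] z [106. 112. 118.] tipz [np.float64(112.9), np.float64(116.0), np.float64(117.9)]
wrist fr 1637 i [-1. 19. 43.] z [103. 105. 107.] tipz [np.float64(105.3), np.float64(104.8), np.float64(104.1)]
scene nl 145 i [ 4. 25. 47.] z [ 99. 104. 108.] tipz [np.float64(104.7), np.float64(103.3), np.float64(102.2)]
scene nr 117 i [ 5. 26. 48.] z [ 98. 103. 108.] tipz [np.float64(103.5), np.float64(101.8), np.float64(101.9)]
scene fl 152 i [-9. 11. 32.] z [102. 110. 118.] tipz [np.float64(112.3), np.float64(116.4), None]
scene fr 125 i [-8. 12. 37.] z [ 98. 104. 108.] tipz [np.float64(103.8), np.float64(102.7), np.float64(101.1)]
39.75 [554.77856333 164.67882762 332.7284322 ] [ 3.14145233e+00 -1.81454380e-04  2.91618375e+00] 0.001805782821669189 [-0.1 -0.3  0. ]
plate 86.51167484503242 [-2.77000e-02 -1.00000e-04  8.64882e+01]
lid ext x [-70.64851166  69.79092487] y [-97.30397212  97.18947007]
```

View pics/w9.png

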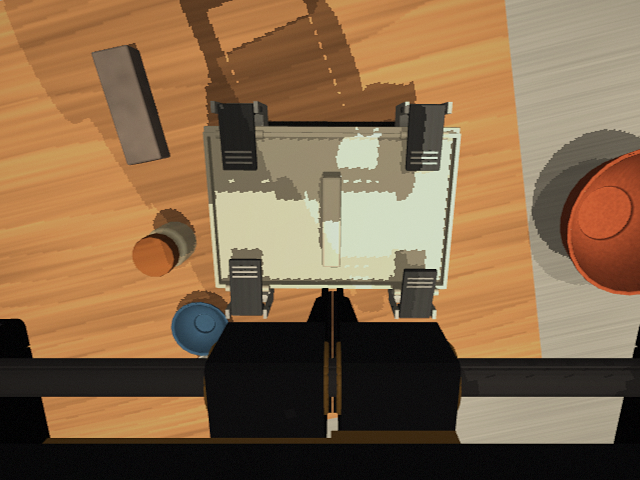

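All four clips are down with the finger away, and the bystanders are where they were. The plate fit hints at a lid tilt, so I check that over the middle of the plate, clear of the clips.

```bash
cat > tilt.py <<'E'
from h import *
a=np.radians(-13);R=np.array([[np.cos(a),-np.sin(a)],[np.sin(a),np.cos(a)]])
for n in ["wrist","scene","side"]:
    c=cam(n); v,u=np.mgrid[0:480,0:640]; m=(c["z_map"]>0)&((v<300) if n=="wrist" else True)
    P=px2w(c,u[m],v[m]); q=np.c_[(P[:,:2]-[539,167.8])@R,P[:,2]]
    for nm,f in dict(plate=(np.abs(q[:,0])<56)&(np.abs(q[:,1])<50)&(np.abs(q[:,1])>14)&(np.abs(q[:,2]-86)<8)).items():
        for x0 in(-50,-25,0,25,50):
            w=f&(np.abs(q[:,0]-x0)<6); print(n,x0,w.sum(),np.median(q[w,2]).round(1),end="; ")
        print()
    w=(np.abs(np.abs(q[:,1])-97.5)<2)&(np.abs(q[:,2]-95)<25)
    t=(np.abs(q[:,0])<80)&(np.abs(q[:,1])>105)&(np.abs(q[:,1])<125)&(np.abs(q[:,2])<20); print("board",np.median(q[t,2]) if t.sum() else None)
E
python3 tilt.py
```

```text
wrist -50 1406 87.8; wrist -25 1330 87.2; wrist 0 1262 86.5; wrist 25 1170 85.8; wrist 50 1093 85.1; 
board 0.6450994055697947
scene -50 97 86.7; scene -25 71 86.2; scene 0 72 85.4; scene 25 76 85.1; scene 50 82 84.0; 
board 0.2553836732640775
side -50 56 89.9; side -25 48 88.6; side 0 49 88.7; side 25 46 87.8; side 50 45 87.1; 
board 2.2539436799970645
```

Confirmed: the near side of the lid rides about 3 mm high since the fl press, while the far side is seated. I press the plate gently near its near edge, between the clips, watching the force.

Call:
jog_arm([
  [0,0,0,32,0,0,0],
  [0,0,0,32,0,30,0],
  [0,0,0,0,0,50,0],
  [0,0,0,0,0,50,0],
  [0,0,0,0,0,28,0],
  [0,0,0,0,0,4,0],
  [0,0,0,0,0,0,0],
  [0,0,0,0,0,0,0],
])

```text
t: 40.9
eef_pos: [492.8, 178.4, 172.1]
tcp_rot: [3.141, 0.002, 2.915]
ft_force: [-0.2, -0.4, -0.2]
opening: 0.003
grip_force: 0.0
```

Call:
jog_arm([
  [0,0,0,0,0,1,0],
  [0,0,0,0,0,1,0],
  [0,0,0,0,0,0,0],
])

```text
t: 41.28
eef_pos: [492.4, 178.3, 169.0]
tcp_rot: [3.141, 0.0, 2.915]
ft_force: [-0.7, 0.8, 1.1]
opening: 0.005
grip_force: 0.0
```

Call:
jog_arm([
  [0,0,0,0,0,0.8,0],
  [0,0,0,0,0,0,0],
])

```text
t: 41.52
eef_pos: [492.3, 178.3, 168.0]
tcp_rot: [3.142, -0.0, 2.915]
ft_force: [0.2, 0.1, 0.3]
opening: 0.004
grip_force: 0.0
```

Call:
jog_arm([
  [0,0,0,0,0,0.7,0],
  [0,0,0,0,0,0,0],
])

```text
t: 41.78
eef_pos: [492.3, 178.3, 167.3]
tcp_rot: [3.142, -0.0, 2.915]
ft_force: [-0.5, 0.3, -0.4]
opening: 0.003
grip_force: 0.0
```

Call:
jog_arm([
  [0,0,0,0,0,0.8,0],
  [0,0,0,0,0,0,0],
])

```text
t: 42.02
eef_pos: [492.4, 178.3, 166.5]
tcp_rot: [3.142, -0.0, 2.915]
ft_force: [0.0, -0.5, 0.6]
opening: 0.003
grip_force: 0.0
```

Call:
jog_arm([
  [0,0,0,0,0,0.6,0],
  [0,0,0,0,0,0,0],
])

```text
t: 42.28
eef_pos: [492.4, 178.3, 166.0]
tcp_rot: [3.141, 0.0, 2.915]
ft_force: [-0.2, 0.1, -0.7]
opening: 0.002
grip_force: 0.4
```

Call:
jog_arm([
  [0,0,0,0,0,0.5,0],
  [0,0,0,0,0,0,0],
])

```text
t: 42.52
eef_pos: [492.4, 178.3, 165.5]
tcp_rot: [3.141, 0.0, 2.915]
ft_force: [-0.5, -0.2, 1.5]
opening: 0.007
grip_force: 0.7
```

Call:
jog_arm([
  [0,0,0,0,0,0.4,0],
  [0,0,0,0,0,0,0],
])

```text
t: 42.78
eef_pos: [492.4, 178.3, 165.1]
tcp_rot: [3.141, 0.0, 2.915]
ft_force: [-0.6, -0.1, 1.3]
opening: 0.004
grip_force: 0.9
```

Call:
jog_arm([
  [0,0,0,0,0,0.5,0],
  [0,0,0,0,0,0.5,0],
  [0,0,0,0,0,0,0],
])

```text
t: 43.15
eef_pos: [492.4, 178.3, 164.1]
tcp_rot: [3.141, 0.0, 2.915]
ft_force: [1.1, -0.1, 2.1]
opening: 0.005
grip_force: 1.2
```

Call:
jog_arm([
  [0,0,0,0,0,0.5,0],
  [0,0,0,0,0,0,0],
])

```text
t: 43.4
eef_pos: [492.4, 178.3, 163.6]
tcp_rot: [3.141, 0.0, 2.915]
ft_force: [0.7, -0.5, 2.7]
opening: 0.005
grip_force: 1.5
```

Call:
jog_arm([
  [0,0,0,0,0,0.4,0],
  [0,0,0,0,0,0,0],
])

```text
t: 43.65
eef_pos: [492.4, 178.3, 163.2]
tcp_rot: [3.141, 0.0, 2.915]
ft_force: [-0.2, -1.1, 4.2]
opening: 0.005
grip_force: 1.9
```

Call:
jog_arm([
  [0,0,0,0,0,0.3,0],
  [0,0,0,0,0,0,0],
])

```text
t: 43.9
eef_pos: [492.4, 178.3, 162.9]
tcp_rot: [3.141, 0.0, 2.915]
ft_force: [-0.8, 0.2, 5.0]
opening: 0.005
grip_force: 2.4
```

Call:
jog_arm([
  [0,0,0,0,0,0.3,0],
  [0,0,0,0,0,0,0],
  [0,0,0,0,0,0,0],
])

```text
t: 44.28
eef_pos: [492.4, 178.3, 162.9]
tcp_rot: [3.141, 0.0, 2.915]
ft_force: [-1.1, 0.5, 9.3]
opening: 0.004
grip_force: 4.3
```

Call:
jog_arm([
  [0,0,0,0,0,-10,0],
  [0,0,0,0,0,-50,0],
  [0,0,0,0,0,-60,0],
  [0,0,0,-30,0,-50,0],
  [0,0,0,-30,0,0,0],
  [0,0,0,0,0,0,0],
  [0,0,0,0,0,0,0],
])

```text
t: 45.15
eef_pos: [550.1, 164.8, 332.0]
tcp_rot: [-3.141, -0.002, 2.915]
ft_force: [0.1, -0.6, -0.1]
opening: 0.004
grip_force: 0.0
```

```bash
python3 tilt.py; python3 clips.py wrist
```

```text
wrist -50 1384 85.7; wrist -25 1306 85.4; wrist 0 1250 85.3; wrist 25 1138 85.0; wrist 50 1092 84.8; 
board 0.6812958922201915
scene -50 103 84.4; scene -25 70 84.4; scene 0 68 84.6; scene 25 73 84.2; scene 50 76 83.6; 
board -0.13733273511047628
side -50 47 87.6; side -25 44 87.2; side 0 45 87.5; side 25 43 86.3; side 50 47 86.5; 
board 2.5372626521295842
wrist nl 2060 i [-1. 18. 42.] z [ 97. 103. 107.] tipz [np.float64(102.5), np.float64(100.3), np.float64(97.8)]
wrist nr 2277 i [-1. 19. 42.] z [ 97. 102. 107.] tipz [np.float64(102.0), np.float64(99.9), np.float64(97.3)]
wrist fl 1406 i [-2. 19. 40.] z [106. 112. 118.] tipz [np.float64(112.7), np.float64(115.6), np.float64(117.5)]
wrist fr 1618 i [-1. 19. 43.] z [103. 105. 107.] tipz [np.float64(105.2), np.float64(104.6), np.float64(104.0)]
```

The lid is now seated to within 1 mm and all the clips are down. I let a second pass to see whether it stays.

Call:
jog_arm([
  [0,0,0,0,0,-20,0],
  [0,0,0,0,0,0,0],
  [0,0,0,0,0,0,0],
  [0,0,0,0,0,0,0],
  [0,0,0,0,0,0,0],
  [0,0,0,0,0,0,0],
  [0,0,0,0,0,0,0],
  [0,0,0,0,0,0,0],
  [0,0,0,0,0,0,0],
  [0,0,0,0,0,20,0],
])

```text
t: 46.6
eef_pos: [551.2, 164.9, 333.4]
tcp_rot: [3.14, 0.003, 2.915]
ft_force: [0.6, 1.1, 0.1]
opening: 0.006
grip_force: 0.0
```

```bash
python3 tilt.py|head -1; python3 clips.py wrist
```

```text
wrist -50 1418 85.7; wrist -25 1314 85.4; wrist 0 1251 85.2; wrist 25 1151 85.1; wrist 50 1094 84.7; 
wrist nl 2098 i [-1. 18. 42.] z [ 97. 103. 107.] tipz [np.float64(102.4), np.float64(100.1), np.float64(98.0)]
wrist nr 2298 i [-1. 20. 42.] z [ 97. 102. 107.] tipz [np.float64(102.0), np.float64(99.7), np.float64(97.4)]
wrist fl 1363 i [-2. 18. 40.] z [106. 112. 118.] tipz [np.float64(112.6), np.float64(115.6), np.float64(117.5)]
wrist fr 1646 i [-1. 19. 43.] z [103. 105. 107.] tipz [np.float64(105.3), np.float64(104.6), np.float64(104.0)]
```

Stable. I hand it in.

```bash
python3 -c "
from cell import env
print(env.job_done())"
```

```text
the job is handed in; nothing more can be done
None
```

The lid is on and released, and all four clips are snapped in the order fr, nl, nr, fl; the near side of the lid rose about 3 mm during the last snap, so I pressed it back down (about 9 N), it then held for over a second, and I handed the job in at about 47 s (no verdict was returned).

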